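# Clear a bench hook's base board and offer its cleat up over the dowels

### The job

I am about to glue up this bench hook: take the red-brown offcut standing on its edge and sweep all the wood chips off the base board onto the bench with it, then set it down on the bench, clear of the board. Then pick up the cleat with the two holes, bring it over without touching the holdfast, the board or the tools in between, and hold it about a centimetre above the tips of the two dowels, level and with its holes lined up over them, touching nothing, so that I can put the glue on: finish while still holding it there. Leave the plain batten and the other tools where they are.

Things in the scene. Friction and masses are not known exactly. Their poses are not given: they have to be found in the camera images.
- board: Base board of a bench hook, brown wood, 180 (x) by 280 (y) by 22 mm thick, immovable, flat on the bench. Origin at the centre of its underside, z up. Two dowels stand on its far part. A black steel holdfast (16 mm bar) pins it: from the bench at board x = -5, y = -196 mm it rises to 135 mm, bends over and comes down on the board at y = -118 mm.
- dowel_a (a point): Centre of the top of the dowel at board x = +60, y = -30 mm. Dowel 12 mm thick, standing 18 mm out of the board (top 40 mm above the bench), edge chamfered. z up.
- dowel_b (a point): Centre of the top of the other, like dowel at board x = +60, y = +70 mm; the two are 100 mm apart.
- cleat: The drilled cleat: a loose pale wooden bar, 40 mm (x) by 150 mm (y) by 32 mm high (z), 0.12 kg, with two 13 mm holes right through from top to bottom, 100 mm apart on its centre line. Lies flat to the robot's right. Origin at the centre of its underside. It may go on either way round.
- hole_a (a point): Centre of the mouth, on the cleat's underside, of the hole at cleat y = -50 mm.
- hole_b (a point): Centre of the mouth, on the cleat's underside, of the hole at cleat y = +50 mm.
- batten: The plain batten of the same pale wood, 40 x 170 x 32 mm, without holes, lying beside the cleat (either may be the nearer one). Not wanted now; leave it. Origin at the centre of its underside.
- offcut: Red-brown hardwood offcut, 45 x 90 x 30 mm, 0.07 kg, standing on a long edge on the bench to the robot's left: 45 mm high, 30 mm thick, 90 mm long. Its own x axis (the 45 mm) is vertical, y lies along the 90 mm, z across the 30 mm. Origin at the middle of one 45 x 90 mm face.
- offcut_mid (a point): Middle of the offcut, 22.5 mm above the surface it stands on.
- chip0: Loose pale wood chip, 22x13x7 mm, 12 g, on the middle part of the board. Origin at the centre of its underside, z up.
- chip1: Loose pale wood chip, 18x12x6 mm, 12 g, on the middle part of the board. Origin at the centre of its underside, z up.
- chip2: Loose pale wood chip, 26x12x7 mm, 12 g, on the middle part of the board. Origin at the centre of its underside, z up.
- chip3: Loose pale wood chip, 17x14x6 mm, 12 g, on the middle part of the board. Origin at the centre of its underside, z up.
- chip4: Loose pale wood chip, 21x11x6 mm, 12 g, on the middle part of the board. Origin at the centre of its underside, z up.
- jar: Glass jar of screws with a red lid, 70 mm across, 91 mm high, standing between cleat and board. Origin at its foot. Leave it.
- plane: Block plane, 52 x 164 x 51 mm high, behind the batten and cleat. Origin at its foot. Leave it.
- tape: Yellow tape measure, 33 x 81 x 66 mm high, standing between cleat and board, farther back. Origin at its foot. Leave it.
- chisel: Chisel with an orange handle, 29 x 275 x 30 mm, lying behind the board. Origin at the middle of its underside, y along it. Leave it.
- mallet: Beech mallet, 93 x 337 x 62 mm, lying at the far right. Origin at the middle of its underside, y along the handle. Leave it.
- glue: White glue bottle, 65 x 72 x 199 mm high, at the left. Origin at its foot. Leave it.
Things that resemble listed ones, but are neither listed nor needed, are in the scene too. Leave any turquoise look-alike of the offcut alone.

How it is judged:
By the outcome, as a careful person would: the job done as asked, in the order asked, and still so for the second after the job is handed in, while the arm keeps its last pose, push and grip.
It also fails if it takes over 67 s, if anything falls off the work surface, if the arm or the gripper's body presses on something with over 40 N, if the wrist force passes 120 N, or if a joint passes its speed limit or range.

### The arm

A 6-joint arm with a two-finger parallel gripper is mounted at the origin on the work surface; the furniture and walls round the work are solid. World frame = base frame: x ahead of the robot, y to its left, z up, the work surface at z = 0. Lengths are in m, angles in rad, forces in N, time in s.
With the tool pointing down it reaches from about 0.425 to 0.95 m from the base axis. Payload 14.7 kg.
Tool frame: the origin (TCP) lies on the centre line of the jaws, within the pads' length; the fingertips stand 19 mm ahead of it and the grasp point (between the pads) is the TCP (nose_length is the distance from the TCP to the fingertips, in m); z points along the fingers, x is the direction in which the jaws open and shut, and the axes are right-handed (so a half turn about z gives the same grasp; the last joint's range is limited). The gripper opens to 85 mm and grips with 20 to 120 N. Pads are 22 mm wide; open, the fingers measure 114 mm over their backs; the gripper's body (76 mm by 85 mm) begins 54 mm behind the grasp point. The pads swing forward as they close: fully open they stand 13 mm farther back than shut.
Start: joints at [-1.281, 0.48, 1.596, -0, 1.065, -0.047], TCP at [0.215, -0.613, 0.25] pointing down, gripper open.
Joint ranges: [-2.75, 2.75], [-0.82, 2.05], [0.23, 2.67], [-1.56, 4.7], [0.09, 2.69], [-2.92, 2.92]. Speed limits (rad/s): [1.89, 1.89, 2.39, 3.01, 3.01, 3.01].

### API

Orientations are given as a unit quaternion [x, y, z, w].
In Python, from rig import * gives the robot as it stands.
- The arm moves only by the tool jog_arm, never from a script. Its argument "commands" is a list that holds one entry, the list of rows, each a list of 7 numbers: the turn, a rotation vector about the tool's x, y, z in degrees, then the shift along the tool's x, y, z in mm, then the finger opening in mm, from 0 to 85.4. A call has 1 to 12 rows; each row is the pose to reach, as a shift and turn from the pose commanded when the call began, along the tool's axes at that moment; what a row does not reach only later rows make up. A row lasts 1/8 s, in which the tool goes at most 62.5 mm and 10.7 degrees, less where a joint would pass 70% of its speed; a pose out of reach is approached as far as the arm can. A call with a gripper value outside its range is refused whole. The fingers move at their own pace and stop on an object; the grip force is fixed at half the most. Time passes only in rows, so rows that repeat a pose let the fingers close. It gives the time, the measured TCP pose, the force and the opening at its end, in the units of the state.
- sense(): the state, without advancing time (a new reading comes with each control period).
- read_camera(name): name is "scene" or "top" or "wrist"; returns a dict with "color" (420x560x3 uint8, blue, green, red), "range_z" (420x560 float32, m along the optical axis (not along the pixel's ray), 0 where there is no reading), "camera_matrix" (3x3 intrinsics, pixels), "rvec" (rotation vector, rad) and "tvec" (3), from world to camera coordinates, as OpenCV has them; the wrist camera has in their place "tool_from_camera" (4x4, takes a point from camera to tool coordinates, whose origin is the TCP and whose axes are the tool frame's). Camera axes: x right, y down, z forward; pixel columns grow to the right and rows downward; lengths in m; the calibration is good to about 2 mm. A picture is of the moment at which its call begins: read the wrist's pose just before it.
- finish_job(): hands the job in, once; it reports no verdict.
The state is a dict: "time_s": time; "joint_positions": joint angles; "qd": joint speeds; "tau": joint torques, N m; "tcp_pos": TCP position; "orientation": TCP orientation; "wrist_force": force on the tool from outside, world axes, zero at the start; "torque": the same for the moment, N m; "gripper_width": finger opening in m.
Only numpy, scipy, OpenCV 4.12 (cv2) and the standard library are available. Lean on these libraries where they do the work, as an engineer would, in place of code of your own. Each camera call takes 0.05 s, during which the arm holds its last target. There are 200 camera calls.

## Working session

There is one attempt and no reset: what is moved stays moved. The work goes in short steps, Python scripts to look and compute and a tool call to move; the robot and the scene stay as the last step left them, time stands still between calls to the robot, and variables do not carry over. Pictures are saved under pics/ and viewed, about 8 in all and at most 12, crops included, and the job is handed in when it is done.

Besides the shell and the picture viewer there is one more tool, called after "Call:" as name(argument=value, ...) on one line, values as JSON. jog_arm: Moves the arm, as the interface text tells. Its arguments: {"type":"object","properties":{"commands":{"type":"array"}},"required":["commands"]}

```bash
ls; mkdir -p pics; cat > h.py <<'E'
from rig import *
import numpy as np, cv2
from scipy.spatial.transform import Rotation as R
def cam(n):
    s=sense(); d=read_camera(n); K=np.array(d["camera_matrix"])
    if n=="wrist":
        T=np.eye(4);T[:3,:3]=R.from_quat(s["orientation"]).as_matrix();T[:3,3]=s["tcp_pos"]
        M=T@np.array(d["tool_from_camera"])
    else:
        W=np.eye(4);W[:3,:3]=cv2.Rodrigues(np.array(d["rvec"],float))[0];W[:3,3]=np.array(d["tvec"]).ravel()
        M=np.linalg.inv(W)
    d["M"]=M;d["K"]=K
    z=d["range_z"];v,u=np.mgrid[:z.shape[0],:z.shape[1]]
    P=np.stack([(u-K[0,2])/K[0,0]*z,(v-K[1,2])/K[1,1]*z,z],-1)
    d["xyz"]=P@M[:3,:3].T+M[:3,3]; d["xyz"][z==0]=np.nan
    return d
def ray(d,u,v,h):
    r=d["M"][:3,:3]@np.linalg.inv(d["K"])@[u,v,1];o=d["M"][:3,3]
    return o+r*(h-o[2])/r[2]
E
python3 - <<'E'
from h import *
s=sense();print({k:np.round(v,3) for k,v in s.items()})
for n in ("scene","top"):
    d=cam(n);cv2.imwrite(f"pics/{n}0.png",d["color"]);np.savez(f"{n}0.npz",**{k:d[k] for k in("color","xyz","M","K")});print(n,d["M"].round(3),d["K"].round(1))
E
```

```text
pics
{'time_s': np.float64(0.0), 'joint_positions': array([-1.281,  0.481,  1.597, -0.   ,  1.065, -0.047]), 'qd': array([ 0.001,  0.   , -0.001, -0.001, -0.001,  0.001]), 'tau': array([-2.0000e-03, -9.5064e+01, -4.3019e+01, -0.0000e+00,  1.2000e-02,
        0.0000e+00]), 'tcp_pos': array([ 0.215, -0.613,  0.25 ]), 'orientation': array([ 0.816, -0.579, -0.001, -0.   ]), 'wrist_force': array([-0.291,  0.179,  0.354]), 'torque': array([-0.008, -0.02 ,  0.015]), 'gripper_width': np.float64(0.085)}
scene [[-0.619 -0.421  0.663 -0.247]
 [-0.785  0.356 -0.507  0.581]
 [-0.022 -0.835 -0.551  0.701]
 [ 0.     0.     0.     1.   ]] [[396.8   0.  280.5]
 [  0.  396.8 212.6]
 [  0.    0.    1. ]]
top [[ 0.057 -0.975  0.214  0.338]
 [-0.998 -0.056  0.009 -0.054]
 [ 0.003 -0.214 -0.977  1.113]
 [ 0.     0.     0.     1.   ]] [[393.8   0.  277.4]
 [  0.  393.8 207.5]
 [  0.    0.    1. ]]
```

View pics/top0.png

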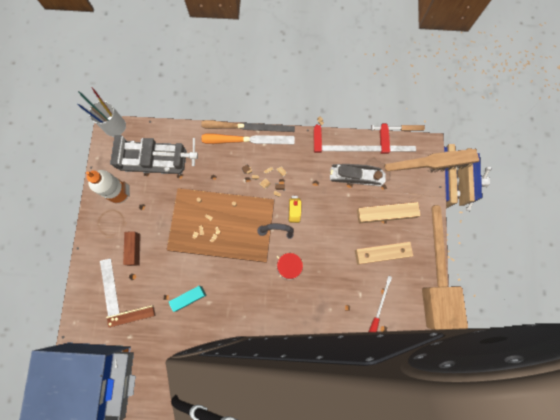

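View pics/scene0.png

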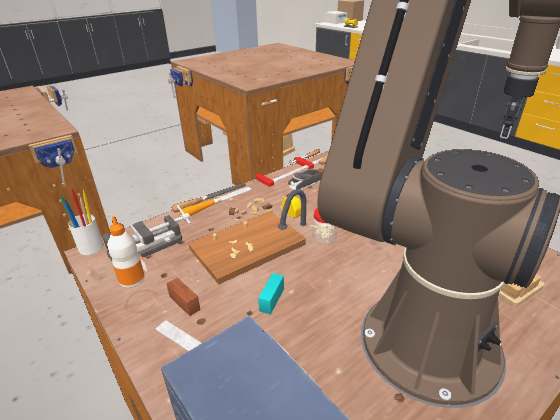

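Top view: board spans about (168–274, 190–262), offcut at (130,248), drilled cleat at (385,253), batten at (389,212), jar (290,266), tape (295,210), holdfast (276,230). Now I measure.

```bash
python3 - <<'E'
from h import *
f=np.load("top0.npz");c=f["color"];X=f["xyz"];d={"M":f["M"],"K":f["K"]}
hsv=cv2.cvtColor(c,cv2.COLOR_BGR2HSV)
def box(name,m,h):
    m=m.astype(np.uint8)
    cn=max(cv2.findContours(m,0,2)[0],key=cv2.contourArea)
    P=np.array([ray(d,*p[0],h)[:2] for p in cn],np.float32)
    (cx,cy),wh,a=cv2.minAreaRect(P);print(name,cx.__round__(4),cy.__round__(4),np.round(wh,3),round(a,1)); return P
def win(x0,y0,x1,y1):
    m=np.zeros(c.shape[:2],bool);m[y0:y1,x0:x1]=1;return m
Z=X[...,2]
print("bench z",np.nanmedian(Z[290:310,220:260]),"board",np.nanmedian(Z[245:255,190:230]))
P=box("board",win(155,180,285,270)&(Z>.014)&(Z<.034),.022)
print(np.round([P[P.dot(q).argmax()] for q in ([1,1],[1,-1],[-1,1],[-1,-1])],3))
box("offcut",win(115,228,145,270)&(Z>.035),.045)
box("cleat",win(350,235,420,270)&(Z>.02),.032)
box("batten",win(350,198,425,228)&(Z>.02),.032)
box("jar",win(272,248,308,285)&(Z>.07),.091)
box("tape",win(283,195,306,225)&(Z>.05),.066)
box("holdfast",win(254,215,300,245)&(Z>.06),.12)
box("turq",win(165,280,210,315)&(Z>.02),.045)
# pale blobs on the board
m=(win(168,190,275,262)&(hsv[...,2]>175)&(hsv[...,1]<150)).astype(np.uint8)
n,l,st,ce=cv2.connectedComponentsWithStats(m)
for i in range(1,n):
    if st[i,4]>4: print(ce[i].round(1),st[i,4],ray(d,*ce[i],.028).round(3),Z[l==i].max().round(3))
cv2.imwrite("pics/t1.png",cv2.resize(c[180:270,80:280],None,fx=4,fy=4,interpolation=2))
E
```

```text
bench z 0.0002293510074706795 board 0.022053958409715024
board 0.5204 0.1125 [0.28 0.18] 86.5
[[ 0.618  0.244]
 [ 0.601 -0.03 ]
 [ 0.439  0.255]
 [ 0.425 -0.021]]
offcut 0.4379 0.3508 [0.09  0.033] 5.8
cleat 0.4655 -0.3432 [0.04  0.153] 11.4
batten 0.5804 -0.3566 [0.042 0.172] 8.8
jar 0.4113 -0.0841 [0.064 0.065] 3.3
tape 0.5674 -0.0907 [0.053 0.03 ] 2.6
holdfast 0.5027 -0.0472 [0.082 0.025] 86.6
turq 0.3134 0.182 [0.032 0.093] 31.5
[222.6 215.2] 4556 [0.545 0.109 0.028] nan
[273.9 213.8] 19 [ 0.557 -0.035  0.028] 0.004
[168.7 240.7] 6 [0.465 0.251 0.028] 0.023
[217.7 247.2] 377 [0.454 0.114 0.028] 0.03
[191.7 258. ] 362 [0.421 0.183 0.028] 0.006
```

View pics/t1.png

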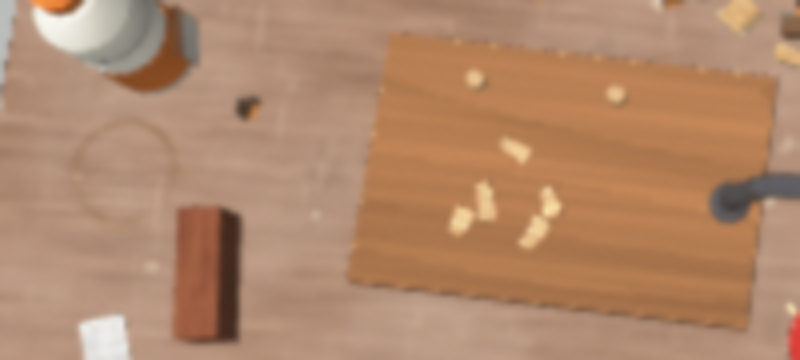

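```bash
python3 - <<'E'
from h import *
f=np.load("top0.npz");c=f["color"];d={"M":f["M"],"K":f["K"]}
hsv=cv2.cvtColor(c,cv2.COLOR_BGR2HSV)
for u,v in((203,193),(208.8,217.5),(201,230),(199,200)):print(hsv[int(v),int(u)])
m=np.zeros(c.shape[:2],np.uint8);m[195:258,180:262]=((hsv[...,1]<135)&(hsv[...,2]>190))[195:258,180:262]
n,l,st,ce=cv2.connectedComponentsWithStats(m)
o=np.array([.5204,.1125]);a=np.radians(-3.5);B=np.array([[np.cos(a),-np.sin(a)],[np.sin(a),np.cos(a)]])
for i in range(1,n):
    if st[i,4]<4: continue
    h=.04 if ce[i][1]<206 else .028
    P=np.array([ray(d,x,y,h)[:2] for y,x in np.argwhere(l==i)]);b=(P-o)@B
    print(ce[i].round(1),st[i,4],"world",ray(d,*ce[i],h)[:2].round(4),"board mm",(b.mean(0)*1e3).round(1),(b.min(0)*1e3).round(),(b.max(0)*1e3).round())
# offcut long axis
X=f["xyz"];Z=X[...,2];mm=np.zeros(c.shape[:2],bool);mm[228:270,115:145]=1
P=X[mm&(Z>.04)][:,:2];u,s,vt=np.linalg.svd(P-P.mean(0));print("offcut",P.mean(0),vt[0],np.nanmedian(X[mm&(Z>.04)][:,2]))
mm[:]=0;mm[235:270,350:420]=1
P=X[mm&(Z>.02)];u,s,vt=np.linalg.svd(P[:,:2]-P[:,:2].mean(0));print("cleat",P.mean(0),vt[0])
E
```

```text
[ 13 140 182]
[ 18  95 237]
[ 18  96 234]
[ 17 103 222]
[197.8 198.8] 19 world [0.5851 0.1802] board mm [60.5 71.5] [54. 65.] [66. 77.]
[233.2 202.6] 20 world [0.5802 0.0803] board mm [ 61.6 -28.5] [ 57. -36.] [ 67. -22.]
[208.7 217.2] 40 world [0.5368 0.1472] board mm [14.2 35.6] [ 4. 26.] [22. 47.]
[198.1 232. ] 91 world [0.4934 0.1726] board mm [-30.6  58.3] [-49.  42.] [-10.  74.]
[215. 234.] 84 world [0.4904 0.1252] board mm [-30.7  10.9] [-52.  -2.] [-8. 22.]
[186.8 256.7] 18 world [0.4235 0.1966] board mm [-101.8   78.1] [-104.   61.] [-100.   91.]
offcut [0.43703031 0.35146788] [-0.99483649 -0.10149069] 0.04518521377219642
cleat [ 0.46545123 -0.34303585  0.03227749] [-0.19638718  0.98052643]
```

```bash
cat >> h.py <<'E'
def go(*ts):
    "rows (turn deg, shift mm) from the present pose to (x,y,z,yaw deg) with the tool straight down"
    s=sense();A=R.from_quat(s["orientation"]);p=np.array(s["tcp_pos"])
    x=A.as_matrix()[:,0];print("at",p.round(4),"yaw",np.degrees(np.arctan2(x[1],x[0])).round(2),"t",round(s["time_s"],2),"w",s["gripper_width"],"F",np.round(s["wrist_force"],1))
    for X,Y,Z,w in ts:
        B=R.from_euler("ZX",[w,180],degrees=True)
        print(np.r_[np.degrees((A.inv()*B).as_rotvec()),A.inv().apply(np.array([X,Y,Z])-p)*1e3].round(1).tolist())
E
python3 -c "
from h import *
go((.5,-.2,.3,0),(.44,.351,.2,95.8))"
```

```text
at [ 0.2147 -0.6131  0.2498] yaw -70.71 t 0.1 w 0.08552480769560343 F [-0.2 -0.3  0.6]
[-0.0, 0.0, -70.7, -295.7, -405.8, -49.9]
[-0.1, 0.0, -166.5, -835.5, -531.2, 50.7]
```

Call:
jog_arm(commands=[[[0,0,-71,-296,-406,-50,85],[0,0,-71,-296,-406,-50,85],[0,0,-71,-296,-406,-50,85],[0,0,-71,-296,-406,-50,85],[0,0,-71,-296,-406,-50,85],[0,0,-71,-296,-406,-50,85],[0,0,-71,-296,-406,-50,85],[0,0,-71,-296,-406,-50,85]]])

```text
time_s: 1.1
tcp_pos: [0.4982, -0.2021, 0.3]
orientation: [1.0, 0.004, -0.0, 0.0]
wrist_force: [1.3, -1.9, 0.9]
gripper_width: 0.0851
```

```bash
python3 -c "
from h import *
go((.44,.351,.2,95.8))"
```

```text
at [ 0.4982 -0.2021  0.3   ] yaw 0.41 t 1.1 w 0.08510254644497582 F [ 1.3 -1.9  0.9]
[-0.0, 0.0, -95.4, -54.2, -553.5, 99.9]
```

Call:
jog_arm(commands=[[[0,0,-95.4,-54,-553,100,85],[0,0,-95.4,-54,-553,100,85],[0,0,-95.4,-54,-553,100,85],[0,0,-95.4,-54,-553,100,85],[0,0,-95.4,-54,-553,100,85],[0,0,-95.4,-54,-553,100,85],[0,0,-95.4,-54,-553,100,85],[0,0,-95.4,-54,-553,100,85],[0,0,-95.4,-54,-553,100,85],[0,0,-95.4,-54,-553,100,85],[0,0,-95.4,-54,-553,100,85]]])

```text
time_s: 2.48
tcp_pos: [0.4401, 0.3486, 0.1994]
orientation: [0.671, 0.741, -0.001, -0.0]
wrist_force: [0.0, -0.8, 0.6]
gripper_width: 0.0852
```

```bash
python3 - <<'E'
from h import *
go((.437,.351,.1,95.8))
d=cam("wrist");cv2.imwrite("pics/w1.png",d["color"])
X=d["xyz"];Z=X[...,2]
h=cv2.cvtColor(d["color"],cv2.COLOR_BGR2HSV)
m=((Z>.038)&(Z<.052)&(abs(X[...,0]-.437)<.08)&(abs(X[...,1]-.351)<.05)).astype(np.uint8)
P=X[m>0][:,:2].astype(np.float32);print(len(P),cv2.minAreaRect(P),np.median(Z[m>0]))
E
```

```text
at [0.4401 0.3486 0.1994] yaw 95.7 t 2.48 w 0.0851616381040274 F [ 0.  -0.8  0.6]
[-0.1, 0.0, -0.1, 2.8, -2.7, 99.4]
2753 ((0.43763959407806396, 0.35435235500335693), (0.09031134098768234, 0.030079305171966553), 6.106436252593994) 0.04565789800459674
```

View pics/w1.png

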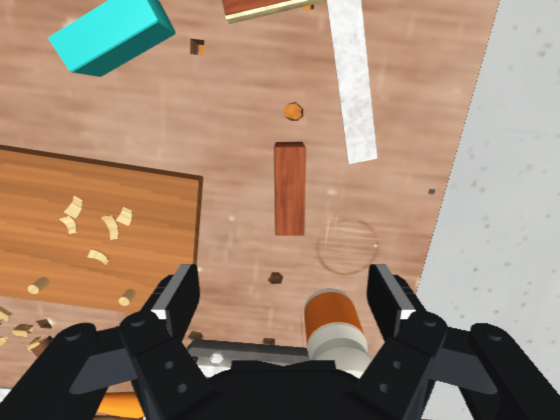

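```bash
python3 -c "
from h import *
go((.4376,.354,.032,96.1))"
```

```text
at [0.4404 0.348  0.1997] yaw 95.64 t 2.52 w 0.08531376793404087 F [-1.  -0.4 -0.8]
[-0.0, 0.0, -0.5, 6.4, -2.1, 167.7]
```

Call:
jog_arm(commands=[[[0,0,-0.4,4,-2.5,60,85],[0,0,-0.4,4,-2.5,110,85],[0,0,-0.4,4,-2.5,145,85],[0,0,-0.4,4,-2.5,167,85],[0,0,-0.4,4,-2.5,167,30],[0,0,-0.4,4,-2.5,167,20],[0,0,-0.4,4,-2.5,167,15],[0,0,-0.4,4,-2.5,167,15],[0,0,-0.4,4,-2.5,167,15],[0,0,-0.4,4,-2.5,167,15]]])

```text
time_s: 3.78
tcp_pos: [0.4384, 0.3528, 0.0343]
orientation: [0.669, 0.744, 0.001, 0.0]
wrist_force: [0.4, -3.7, 10.6]
gripper_width: 0.0291
```

```bash
python3 - <<'E'
from h import *
o=np.array([.5204,.1125]);a=np.radians(-3.5);B=np.array([[np.cos(a),-np.sin(a)],[np.sin(a),np.cos(a)]])
st=B@[-.015,-.032]+o;en=B@[-.015,.15]+o;print(st,en)
go((.4376,.354,.13,96.1),(*st,.13,86.5))
E
```

```text
[0.50347442 0.08147541] [0.51458526 0.26313595]
at [0.4384 0.3528 0.0343] yaw 96.1 t 3.77 w 0.029130320378479936 F [ 0.4 -3.7 10.6]
[0.1, -0.1, -0.0, 1.4, -0.5, -95.7]
[0.1, -0.1, 9.6, -276.6, 36.0, -95.9]
```

Call:
jog_arm(commands=[[[0,0,0,0,0,-40,15],[0,0,0,0,0,-95,15],[0,0,2,-50,6,-96,15],[0,0,4,-110,14,-96,15],[0,0,6,-170,22,-96,15],[0,0,8,-230,30,-96,15],[0,0,9.6,-277,36,-96,15],[0,0,9.6,-277,36,-96,15],[0,0,9.6,-277,36,-96,15]]])

```text
time_s: 4.9
tcp_pos: [0.503, 0.0809, 0.1294]
orientation: [0.729, 0.685, 0.0, 0.0]
wrist_force: [-0.1, -0.1, -0.4]
gripper_width: 0.0292
```

```bash
python3 - <<'E'
from h import *
go((.5035,.0815,.0585,86.5))
d=cam("scene");cv2.imwrite("pics/s1.png",cv2.resize(d["color"][190:310,150:350],None,fx=4,fy=4,interpolation=2))
E
```

```text
at [0.503  0.0809 0.1294] yaw 86.46 t 4.9 w 0.029159397007441145 F [-0.1 -0.1 -0.4]
[0.0, -0.0, -0.0, 0.6, 0.4, 70.9]
```

View pics/s1.png

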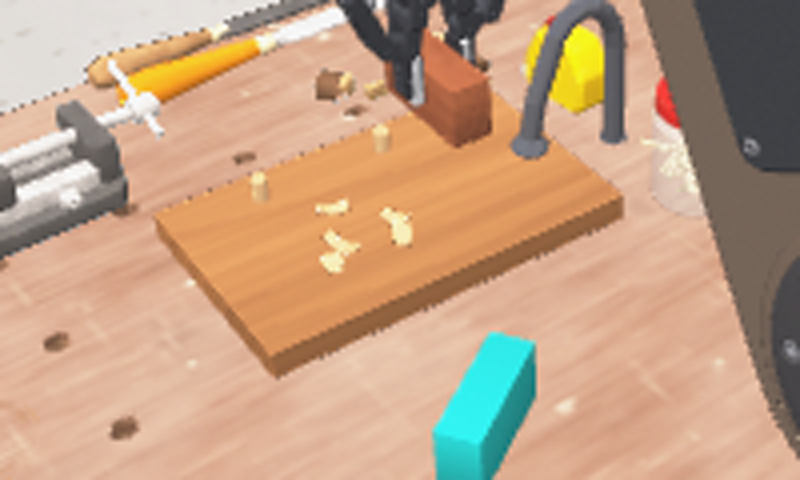

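Call:
jog_arm(commands=[[[0,0,0,0.5,0.5,45,15],[0,0,0,0.5,0.5,62,15],[0,0,0,0.5,0.5,69,15],[0,0,0,0.5,0.5,71,15],[0,0,0,0.5,0.5,71,15]]])

```text
time_s: 5.58
tcp_pos: [0.5038, 0.0817, 0.0584]
orientation: [0.728, 0.685, 0.0, 0.0]
wrist_force: [0.0, 0.0, -0.3]
gripper_width: 0.029
```

Call:
jog_arm(commands=[[[0,0,0,8,0,0.7,15],[0,0,0,16,0,0.7,15],[0,0,0,24,0,0.7,15],[0,0,0,32,0,0.7,15],[0,0,0,40,0,0.7,15],[0,0,0,48,0,0.7,15],[0,0,0,56,0,0.7,15],[0,0,0,64,0,0.7,15],[0,0,0,72,0,0.7,15],[0,0,0,80,0,0.7,15],[0,0,0,88,0,0.7,15],[0,0,0,96,0,0.7,15]]])

```text
time_s: 7.08
tcp_pos: [0.5093, 0.1777, 0.0571]
orientation: [0.728, 0.685, 0.0, 0.0]
wrist_force: [0.3, -0.7, -0.2]
gripper_width: 0.0292
```

```bash
python3 - <<'E'
from h import *
go((.5146,.263,.0578,86.5))
d=cam("scene");cv2.imwrite("pics/s2.png",cv2.resize(d["color"][190:310,150:350],None,fx=4,fy=4,interpolation=2))
E
```

```text
at [0.5093 0.1777 0.0571] yaw 86.49 t 7.08 w 0.02921869945344774 F [ 0.3 -0.7 -0.2]
[0.0, -0.0, -0.0, 85.5, 0.1, -0.7]
```

View pics/s2.png

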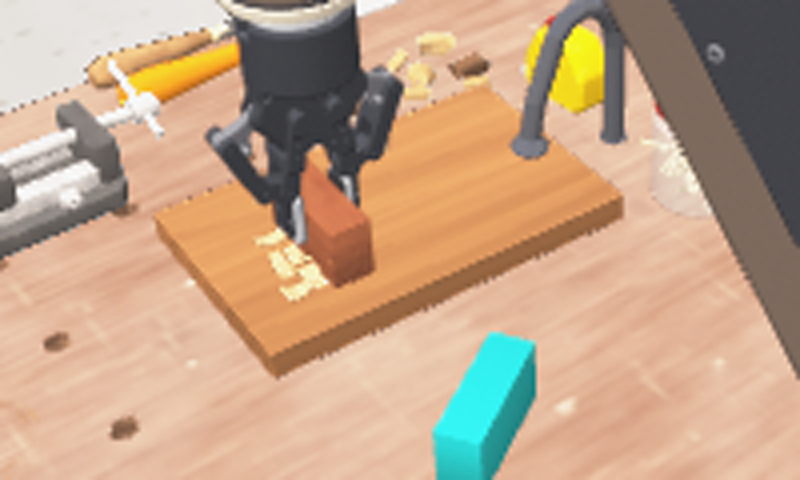

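Call:
jog_arm(commands=[[[0,0,0,8,0,0,15],[0,0,0,16,0,0,15],[0,0,0,24,0,0,15],[0,0,0,32,0,0,15],[0,0,0,40,0,0,15],[0,0,0,48,0,0,15],[0,0,0,55,0,0,15],[0,0,0,62,0,0,15],[0,0,0,69,0,0,15],[0,0,0,76,0,0,15],[0,0,0,82,0,0,15],[0,0,0,86,0,0,15]]])

```text
time_s: 8.62
tcp_pos: [0.5145, 0.2634, 0.0571]
orientation: [0.728, 0.685, 0.0, 0.0]
wrist_force: [-1.2, -0.3, -0.1]
gripper_width: 0.0295
```

Call:
jog_arm(commands=[[[0,0,0,0,0,-30,15],[0,0,0,0,0,-80,15],[0,0,0,0,0,-80,15]]])

```text
time_s: 9.0
tcp_pos: [0.5165, 0.2639, 0.1405]
orientation: [0.728, 0.685, 0.003, 0.001]
wrist_force: [-0.2, -0.0, -0.8]
gripper_width: 0.0291
```

```bash
python3 - <<'E'
from h import *
go((.4376,.365,.14,96.1),(.4376,.365,.0355,96.1))
a=cam("scene")["color"][190:310,150:350];b=cam("top")["color"][170:290,80:280]
cv2.imwrite("pics/s3.png",np.hstack([cv2.resize(i,None,fx=2,fy=4,interpolation=2) if 0 else cv2.resize(i,(400*1,240),interpolation=2) for i in(a,b)]))
E
```

```text
at [0.5165 0.2639 0.1405] yaw 86.5 t 9.0 w 0.02906063931645585 F [-0.2 -0.  -0.8]
[0.3, -0.1, -9.6, 96.1, -84.9, 0.3]
[0.3, -0.1, -9.6, 95.8, -85.5, 104.8]
```

View pics/s3.png

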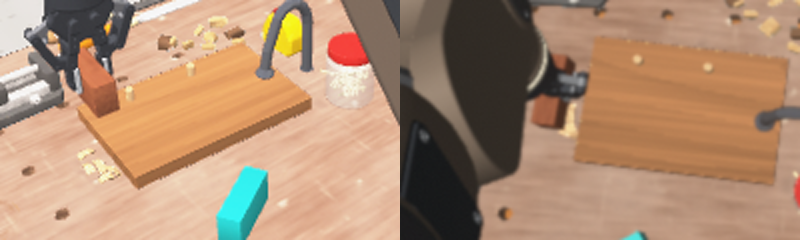

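Call:
jog_arm(commands=[[[0,0,-5,48,-42,0,15],[0,0,-9.6,97,-85,0,15],[0,0,-9.6,97,-85,0,15],[0,0,-9.6,97,-85,50,15],[0,0,-9.6,97,-85,85,15],[0,0,-9.6,97,-85,98,15],[0,0,-9.6,97,-85,105,15],[0,0,-9.6,97,-85,105.5,15],[0,0,-9.6,97,-85,105.5,15]]])

```text
time_s: 10.22
tcp_pos: [0.436, 0.3647, 0.0326]
orientation: [0.669, 0.743, 0.0, 0.0]
wrist_force: [-2.9, -1.1, 4.7]
gripper_width: 0.029
```

Call:
jog_arm(commands=[[[0,0,0,0,0,0,85],[0,0,0,0,0,0,85],[0,0,0,0,0,0,85],[0,0,0,0,0,0,85],[0,0,0,0,0,0,85],[0,0,0,0,0,-20,85],[0,0,0,0,0,-70,85],[0,0,0,0,0,-130,85],[0,0,0,0,0,-190,85],[0,0,0,0,0,-230,85],[0,0,0,0,0,-230,85]]])

```text
time_s: 11.6
tcp_pos: [0.4369, 0.366, 0.265]
orientation: [0.668, 0.744, 0.003, 0.001]
wrist_force: [-0.8, -0.5, 0.2]
gripper_width: 0.0851
```

```bash
python3 - <<'E'
from h import *
go((.5,-.1,.3,11.3),(.465,-.343,.2,11.3))
E
```

```text
at [0.4369 0.366  0.265 ] yaw 96.11 t 11.6 w 0.08506353105499871 F [-0.8 -0.5  0.2]
[0.1, -0.4, 84.8, -470.0, 13.4, -36.4]
[0.1, -0.4, 84.8, -708.2, -47.8, 62.6]
```

Call:
jog_arm(commands=[[[0,0,85,-470,13,-36,85],[0,0,85,-470,13,-36,85],[0,0,85,-470,13,-36,85],[0,0,85,-470,13,-36,85],[0,0,85,-470,13,-36,85],[0,0,85,-470,13,-36,85],[0,0,85,-470,13,-36,85],[0,0,85,-470,13,-36,85],[0,0,85,-590,-18,-30,85],[0,0,85,-650,-33,0,85],[0,0,85,-708,-48,62,85],[0,0,85,-708,-48,62,85]]])

```text
time_s: 13.1
tcp_pos: [0.4647, -0.3281, 0.209]
orientation: [0.995, 0.097, -0.0, -0.0]
wrist_force: [0.1, 0.9, 0.9]
gripper_width: 0.0846
```

```bash
python3 - <<'E'
from h import *
go((.465,-.343,.2,11.3))
d=cam("wrist");cv2.imwrite("pics/w2.png",d["color"])
X=d["xyz"];Z=X[...,2]
m=((Z>.025)&(Z<.04)&(abs(X[...,0]-.465)<.06)&(abs(X[...,1]+.343)<.1))
P=X[m][:,:2].astype(np.float32);print(len(P),cv2.minAreaRect(P),np.median(Z[m]))
t=cam("top");np.savez("top1.npz",**{k:t[k] for k in("color","xyz","M","K")})
cv2.imwrite("pics/t2.png",cv2.resize(t["color"][170:290,80:280],None,fx=4,fy=4,interpolation=2))
E
```

```text
at [ 0.4647 -0.3281  0.209 ] yaw 11.08 t 13.1 w 0.08459135660516105 F [0.1 0.9 0.9]
[-0.0, 0.0, -0.2, -2.6, 14.7, 9.0]
4904 ((0.4656423032283783, -0.3427623510360718), (0.04013911634683609, 0.14980162680149078), 11.284957885742188) 0.03268868388201915
```

View pics/w2.png

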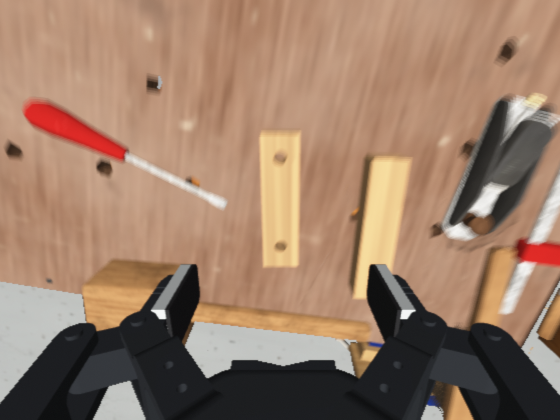

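View pics/t2.png

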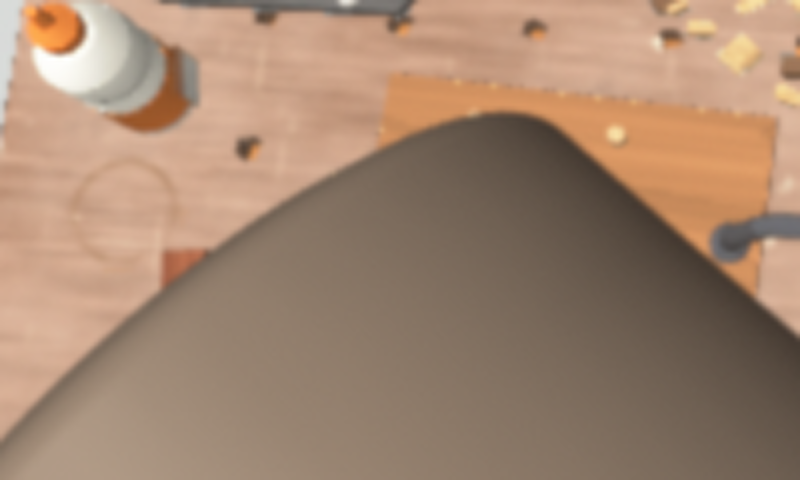

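Wrist view: cleat with two holes at (280,157) and (280,245), with clear space on both sides; the top view is blocked by the arm for now. Grasp next.

```bash
python3 -c "
from h import *
go((.4656,-.3428,.027,11.3))"
```

```text
at [ 0.4629 -0.3296  0.2063] yaw 10.91 t 13.2 w 0.08465242856335453 F [1.1 0.3 0.3]
[-0.2, 0.2, -0.4, 0.8, 14.1, 179.2]
```

Call:
jog_arm(commands=[[[0,0,-0.3,1,14,50,70],[0,0,-0.3,1,14,100,70],[0,0,-0.3,1,14,100,70],[0,0,-0.3,1,14,100,70]]])

```text
time_s: 13.7
tcp_pos: [0.4697, -0.3401, 0.112]
orientation: [0.995, 0.099, 0.0, 0.0]
wrist_force: [0.4, -0.9, 0.5]
gripper_width: 0.0697
```

```bash
python3 -c "
from h import *
go((.4656,-.3428,.027,11.3))"
```

```text
at [ 0.4697 -0.3401  0.112 ] yaw 11.41 t 13.7 w 0.06966553208183415 F [ 0.4 -0.9  0.5]
[0.0, -0.0, 0.1, -4.6, 1.8, 85.0]
```

Call:
jog_arm(commands=[[[0,0,0,-3,2,40,70],[0,0,0,-3,2,60,70],[0,0,0,-3,2,60,70],[0,0,0,-3,2,60,70]]])

```text
time_s: 14.2
tcp_pos: [0.4678, -0.3433, 0.0529]
orientation: [0.995, 0.099, 0.001, 0.001]
wrist_force: [-0.0, -0.5, 0.3]
gripper_width: 0.0697
```

```bash
python3 -c "
from h import *
go((.4656,-.3428,.027,11.3))
for i in range(3):
    d=cam('top');go((.4656,-.3428,.027,11.3))"
```

```text
at [ 0.4678 -0.3433  0.0529] yaw 11.41 t 14.2 w 0.06973345483396244 F [-0.  -0.5  0.3]
[0.1, -0.1, 0.1, -2.1, -1.0, 25.9]
at [ 0.4678 -0.3433  0.0529] yaw 11.41 t 14.25 w 0.06997689333927051 F [ 0.2  0.4 -0.2]
[0.1, -0.1, 0.1, -2.1, -1.0, 25.8]
at [ 0.4677 -0.3433  0.0527] yaw 11.41 t 14.3 w 0.07012258761612175 F [-0.5  0.  -0.1]
[0.1, -0.1, 0.1, -2.0, -0.9, 25.7]
at [ 0.4675 -0.3432  0.0524] yaw 11.4 t 14.35 w 0.06995641364110326 F [0.  0.7 0.1]
[0.1, -0.1, 0.1, -1.8, -0.8, 25.4]
```

Readings are precise; the arm settles slowly. Descend and grip.

Call:
jog_arm(commands=[[[0,0,0.1,-1.8,-0.8,20,70],[0,0,0.1,-1.8,-0.8,25,70],[0,0,0.1,-1.8,-0.8,25,70],[0,0,0.1,-1.8,-0.8,25,35],[0,0,0.1,-1.8,-0.8,25,25],[0,0,0.1,-1.8,-0.8,25,25],[0,0,0.1,-1.8,-0.8,25,25],[0,0,0.1,-1.8,-0.8,25,25],[0,0,0.1,-1.8,-0.8,25,25]]])

```text
time_s: 15.48
tcp_pos: [0.4651, -0.3425, 0.0267]
orientation: [0.995, 0.098, 0.0, 0.0]
wrist_force: [-0.9, 0.5, 7.1]
gripper_width: 0.0394
```

Call:
jog_arm(commands=[[[0,0,0,0,0,-20,25],[0,0,0,0,0,-70,25],[0,0,0,0,0,-130,25],[0,0,0,0,0,-190,25],[0,0,0,0,0,-250,25],[0,0,0,0,0,-275,25],[0,0,0,0,0,-275,25],[0,0,0,0,0,-275,25]]])

```text
time_s: 16.48
tcp_pos: [0.4643, -0.3419, 0.3]
orientation: [0.995, 0.098, -0.0, -0.0]
wrist_force: [-0.8, -0.2, -1.1]
gripper_width: 0.0391
```

```bash
python3 - <<'E'
from h import *
go((.55,-.1,.3,4),(.5816,.1288,.3,-3.5))
E
```

```text
at [ 0.4643 -0.3419  0.3   ] yaw 11.29 t 16.48 w 0.03907785442795521 F [-0.8 -0.2 -1.1]
[-0.1, 0.0, 7.3, 131.4, -220.4, 0.1]
[-0.1, 0.1, 14.8, 207.2, -438.6, 0.3]
```

Call:
jog_arm(commands=[[[0,0,1,20,-40,0,25],[0,0,3,40,-85,0,25],[0,0,5,62,-130,0,25],[0,0,6,83,-175,0,25],[0,0,8,104,-220,0,25],[0,0,9,125,-265,0,25],[0,0,11,147,-310,0,25],[0,0,12,168,-355,0,25],[0,0,14,188,-400,0,25],[0,0,14.8,207,-438,0,25],[0,0,14.8,207,-438,0,25],[0,0,14.8,207,-438,0,25]]])

```text
time_s: 17.98
tcp_pos: [0.5813, 0.1276, 0.2995]
orientation: [1.0, -0.03, -0.001, 0.0]
wrist_force: [-0.8, -0.4, -0.7]
gripper_width: 0.0389
```

```bash
python3 - <<'E'
from h import *
go((.5816,.1288,.12,-3.5))
d=cam("wrist");cv2.imwrite("pics/w3.png",d["color"]);np.savez("w3.npz",**{k:d[k] for k in("color","xyz","M","K")})
E
```

```text
at [0.5813 0.1276 0.2995] yaw -3.46 t 17.98 w 0.038920608736882537 F [-0.8 -0.4 -0.7]
[0.0, 0.1, 0.0, 0.7, -1.4, 179.5]
```

View pics/w3.png

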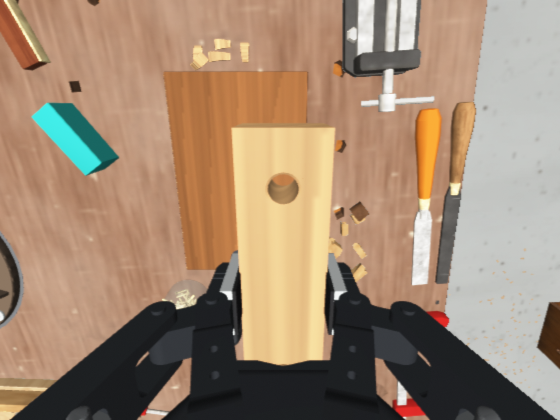

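```bash
python3 - <<'E'
from h import *
s=sense();f=np.load("w3.npz");c=f["color"];X=f["xyz"];M=f["M"]
T=np.eye(4);T[:3,:3]=R.from_euler("ZX",[-3.46,180],degrees=True).as_matrix();T[:3,3]=[.5813,.1276,.2995]
d={"M":M,"K":f["K"]}
Z=X[...,2];tf=np.linalg.inv(T)@M
m=np.zeros(Z.shape,bool);m[130:240,228:340]=1;m&=(Z>.28)
P=X[m];A=np.c_[P[:,:2],np.ones(len(P))];k,*_=np.linalg.lstsq(A,P[:,2],rcond=None);r=P[:,2]-A@k
g=abs(r)<.002;k,*_=np.linalg.lstsq(A[g],P[g,2],rcond=None)
print("top z",np.median(P[:,2]),"slopes deg",np.degrees(k[:2]).round(2),"rms",r[g].std())
h=np.median(P[:,2])
# side edges in rows, end edge, in tool frame
it=np.linalg.inv(T)
def tl(u,v):return (it@np.r_[ray(d,u,v,h),1])[:3]*1e3
E=[]
for v in range(140,235,5):
    q=np.where(m[v])[0];E.append((tl(q[0]-.5,v)[:2],tl(q[-1]+.5,v)[:2]))
E=np.array(E);mid=E.mean(1);print("width",np.ptp(E[...,0],axis=1).mean(),"midline x=%.3f*y+%.2f"%tuple(np.polyfit(mid[:,1],mid[:,0],1)))
e=[tl(u,np.where((Z[100:160,u]>.28))[0][0]+99.5)[1] for u in range(245,325,8)];print("end y",np.round(e,1))
g=cv2.cvtColor(c,cv2.COLOR_BGR2GRAY)
w=(g[165:212,260:306]<135).astype(np.uint8);cn=max(cv2.findContours(w,0,2)[0],key=cv2.contourArea)
el=cv2.fitEllipse(cn);print("hole",el,"tool",tl(el[0][0]+260,el[0][1]+165).round(1),"diam mm",tl(el[0][0]+260+el[1][1]/2,200)[0]-tl(el[0][0]+260-el[1][1]/2,200)[0])
# board edges from wrist
bm=(Z>.016)&(Z<.03)
le=np.array([X[v,np.where(bm[v,150:235])[0][0]+150,:2] for v in range(85,250,5)])
te=np.array([X[np.where(bm[55:110,u])[0][0]+55,u,:2] for u in range(172,300,6)])
fl=lambda p:cv2.fitLine(p.astype(np.float32),cv2.DIST_HUBER,0,.01,.01).ravel()
l,t=fl(le),fl(te);print("near edge",l,"left edge",t)
n=lambda q:np.degrees(np.arctan2(q[1],q[0]))
print(n(l),n(t))
cr=np.linalg.solve(np.array([[l[0],-t[0]],[l[1],-t[1]]]),t[2:]-l[2:]);corner=l[2:]+l[:2]*cr[0]
for a in (n(l)%180-90,n(t) if abs(n(t))<90 else n(t)-180):
    B=R.from_euler("z",a,degrees=True).as_matrix()[:2,:2];o=corner-B@[-.09,.14]
    print("yaw",a,"corner",corner,"a",o+B@[.06,-.03],"b",o+B@[.06,.07])
# dowels from w1 picture
i=cv2.imread("pics/w1.png");T1=np.eye(4);T1[:3,:3]=R.from_euler("ZX",[95.7,180],degrees=True).as_matrix();T1[:3,3]=[.4401,.3486,.1994]
d1={"M":T1@tf,"K":f["K"]}
hs=cv2.cvtColor(i,cv2.COLOR_BGR2HSV)
for (u,v) in((.5785,.0789),(.5846,.1787)):
    q=np.linalg.inv(d1["M"])@[u,v,.04,1];q=d1["K"]@q[:3];q=q[:2]/q[2];print("expected dowel px",q)
cv2.imwrite("pics/w1c.png",np.hstack([cv2.resize(i[270:310,20:60],(400,400),interpolation=0),cv2.resize(i[280:320,105:145],(400,400),interpolation=0)]))
E
```

```text
top z 0.3054247728124386 slopes deg [-0.14  0.11] rms 0.0006452755922153008
width 40.012194824396104 midline x=-0.000*y+0.29
end y [-76. -76. -76. -76. -76. -76. -76. -76. -76. -76.]
hole ((14.208818435668945, 24.763343811035156), (13.185874938964844, 19.14486312866211), 172.197021484375) tool [ -3.1 -49.5  -5.9] diam mm 8.011484157387173
near edge [0.06016596 0.9981884  0.43154314 0.11935859] left edge [ 0.99880105 -0.04895367  0.5291166   0.25379226]
86.55066 -2.80596
yaw -3.4493408 corner [0.4399097 0.2581645] a [0.57940974 0.07944757] b [0.58542633 0.17926641]
yaw -2.80596 corner [0.4399097 0.2581645] a [0.58140773 0.08102527] b [0.5863031  0.18090537]
expected dowel px [ 30.48365146 288.50803258]
expected dowel px [121.14344969 300.75099477]
```

View pics/w1c.png

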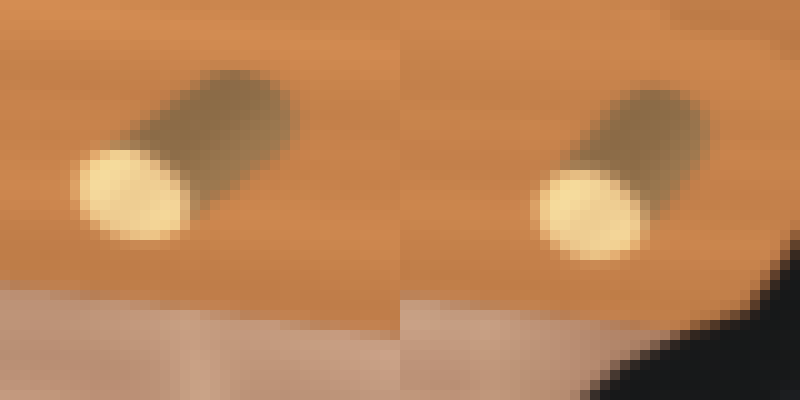

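```bash
python3 -c "
from h import *
go((.582,.1297,.0765,-3.4))"
```

```text
at [0.5814 0.1271 0.2999] yaw -3.51 t 18.02 w 0.03864460858485665 F [-0.1 -0.2 -1. ]
[0.0, 0.1, -0.1, 0.9, -2.8, 223.4]
```

Call:
jog_arm(commands=[[[0,0,-0.1,0.7,-2.5,45,25],[0,0,-0.1,0.7,-2.5,95,25],[0,0,-0.1,0.7,-2.5,145,25],[0,0,-0.1,0.7,-2.5,180,25],[0,0,-0.1,0.7,-2.5,200,25],[0,0,-0.1,0.7,-2.5,210,25],[0,0,-0.1,0.7,-2.5,210,25],[0,0,-0.1,0.7,-2.5,210,25],[0,0,-0.1,0.7,-2.5,210,25]]])

```text
time_s: 19.15
tcp_pos: [0.5834, 0.1303, 0.0919]
orientation: [1.0, -0.03, 0.001, -0.0]
wrist_force: [-0.4, 0.6, -1.5]
gripper_width: 0.039
```

```bash
python3 -c "
from h import *
go((.582,.1297,.0765,-3.4))
cam('top');go((.582,.1297,.0765,-3.4))"
```

```text
at [0.5834 0.1303 0.0919] yaw -3.4 t 19.15 w 0.039017365934299636 F [-0.4  0.6 -1.5]
[-0.0, -0.1, -0.0, -1.4, 0.7, 15.4]
at [0.5833 0.1303 0.0918] yaw -3.4 t 19.2 w 0.03860254418682091 F [-0.5 -0.3 -1.3]
[-0.0, -0.1, -0.0, -1.3, 0.7, 15.3]
```

Call:
jog_arm(commands=[[[0,0,0,-1.2,0.7,6,25],[0,0,0,-1.2,0.7,11,25],[0,0,0,-1.2,0.7,14.5,25],[0,0,0,-1.2,0.7,14.5,25],[0,0,0,-1.2,0.7,14.5,25],[0,0,0,-1.2,0.7,14.5,25]]])

```text
time_s: 19.95
tcp_pos: [0.5818, 0.1297, 0.0766]
orientation: [1.0, -0.03, 0.0, -0.0]
wrist_force: [0.4, -0.5, -0.7]
gripper_width: 0.0393
```

```bash
python3 - <<'E'
from h import *
go((.582,.1297,.0765,-3.4))
w=cam("wrist");s=cam("scene");t=cam("top")
go((.582,.1297,.0765,-3.4))
for n,d in(("w",w),("s",s),("t",t)):np.savez(n+"4.npz",**{k:d[k] for k in("color","xyz","M","K")})
a=cv2.resize(w["color"][20:320,190:370],(360,600),interpolation=2)
b=cv2.resize(s["color"][200:300,180:290],(440,400),interpolation=2)
tt=cv2.resize(t["color"][180:280,110:330],(440,200),interpolation=2)
cv2.imwrite("pics/f4.png",np.hstack([a,np.vstack([b,tt])]))
for n,d in (("scene",s),("top",t),("wrist",w)):
    X=d["xyz"];q=(X[...,0]>.43)&(X[...,0]<.62)&(X[...,1]>-.03)&(X[...,1]<.26)&(X[...,2]>.0255)&(X[...,2]<.032)
    print(n,q.sum())
E
```

```text
at [0.5818 0.1297 0.0766] yaw -3.4 t 19.95 w 0.03927575624788277 F [ 0.4 -0.5 -0.7]
[-0.0, -0.0, -0.0, 0.2, -0.1, 0.1]
at [0.5817 0.1296 0.0766] yaw -3.4 t 20.1 w 0.03871710859247448 F [ 0.1 -0.2 -2. ]
[-0.0, -0.0, -0.0, 0.3, -0.1, 0.1]
scene 62
top 221
wrist 75
```

View pics/f4.png

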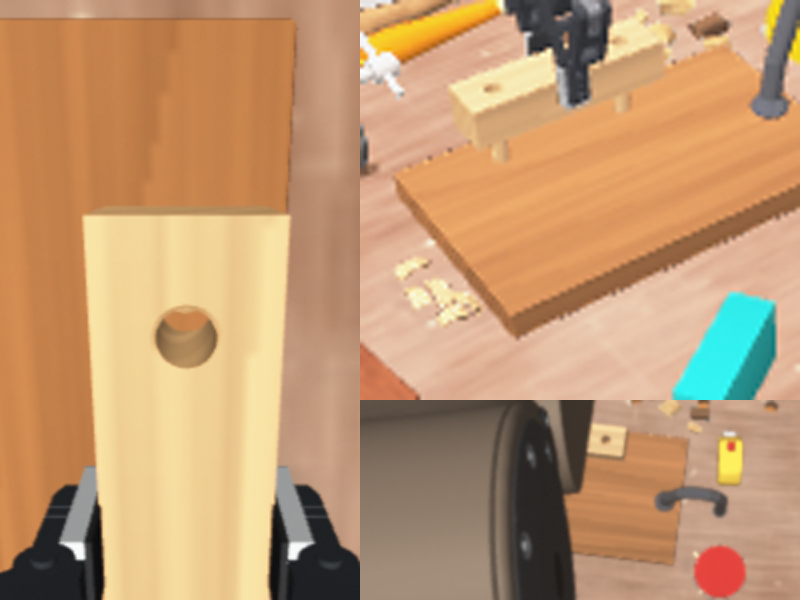

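```bash
python3 - <<'E'
from h import *
def blob(c,box,f):
    x0,y0,x1,y1=box;m=f(c[y0:y1,x0:x1]).astype(np.uint8)
    n,l,s,ce=cv2.connectedComponentsWithStats(m);i=1+s[1:,4].argmax();return ce[i]+[x0,y0],s[i,4]
f0=np.load("scene0.npz");f4=np.load("s4.npz");t0=np.load("top0.npz");t4=np.load("t4.npz")
g=lambda a:cv2.cvtColor(a,cv2.COLOR_BGR2GRAY).astype(int)
for bx in((211,230,219,242),(241,218,250,230)): print(g(f0["color"])[bx[1]:bx[3],bx[0]:bx[2]])
for bx in((209,218,218,226),(240,206,250,214)): print(g(f4["color"])[bx[1]:bx[3],bx[0]:bx[2]])
h,_=blob(t4["color"],(228,195,238,206),lambda a:g(a)<150);print("top hole",h,ray(t4,*h,.0822)[:2])
X=f4["xyz"];Z=X[...,2]
q=(Z>.075)&(Z<.09)&(abs(X[...,0]-.58)<.05)&(abs(X[...,1]-.13)<.1);P=X[q]
A=np.c_[P[:,:2],np.ones(len(P))];k=np.linalg.lstsq(A,P[:,2],rcond=None)[0];print("scene cleat top z",np.median(P[:,2]),"slope deg",np.degrees(k[:2]))
hs=cv2.cvtColor(f4["color"],cv2.COLOR_BGR2HSV)
m=((hs[...,2]>190)&(hs[...,1]<135)&(X[...,1]>.235)&(X[...,1]<.33)&(X[...,0]>.4)&(X[...,0]<.6)).astype(np.uint8)
n,l,s,ce=cv2.connectedComponentsWithStats(m)
for i in range(1,n):
    if s[i,4]>3:print("chip",ce[i].round(),s[i,4],np.nanmin(X[l==i],0).round(3),np.nanmax(X[l==i],0).round(3))
E
```

```text
[[131 135 156 166 173 171 166 163]
 [155 158 164 166 166 168 166 159]
 [162 159 160 160 141 158 151 151]
 [151 126 184 195 198 151 152 154]
 [160 164 210 209 217 173 156 157]
 [152 170 202 211 193 139 153 152]
 [154 144 175 169 158 138 152 153]
 [155 152 172 164 156 140 139 153]
 [152 153 185 165 156 139 141 153]
 [153 153 169 166 156 139 141 154]
 [153 154 159 161 158 148 155 157]
 [154 154 156 157 157 155 156 157]]
[[167 168 167 169 171 169 167 166 163]
 [173 177 175 170 165 163 162 139 156]
 [173 176 178 172 167 158 167 149 150]
 [165 167 146 191 195 170 152 152 153]
 [158 150 198 209 213 214 160 158 157]
 [150 152 178 201 192 190 145 155 156]
 [153 156 163 172 165 151 130 154 155]
 [159 158 160 171 163 147 135 152 154]
 [156 155 154 172 164 148 136 154 154]
 [154 155 151 172 164 148 147 156 159]
 [154 153 154 161 159 157 160 160 159]
 [154 154 157 159 160 158 158 156 156]]
[[218 221 235 235 234 233 231 229 227]
 [234 232 230 230 229 227 228 228 229]
 [229 228 227 228 222 223 230 232 233]
 [227 223 196 173 188 197 220 233 233]
 [229 231 154 160 185 197 219 231 231]
 [233 233 229 218 222 229 229 231 231]
 [230 230 230 230 231 231 233 232 225]
 [231 231 232 232 233 233 216 198 172]]
[[ 61  49 135 233 234 234 233 231 229 227]
 [ 57  50 202 233 232 229 227 229 228 229]
 [ 51  50 198 227 228 228 229 230 231 233]
 [ 50  49 207 202 187 207 220 230 229 227]
 [ 50  49 181 163 184 199 208 227 227 227]
 [ 52  99 228 218 212 220 226 227 229 229]
 [ 55  98 227 227 226 227 229 229 230 211]
 [ 50 144 227 229 229 230 211 210 174 165]]
top hole [232.33333333 199.11111111] [0.57998676 0.07828347]
scene cleat top z 0.0814738563584082 slope deg [ 2.30695326 -0.03653752]
chip [198. 280.] 1622 [ 0.4    0.235 -0.004] [0.6   0.33  0.017]
```

```bash
python3 - <<'E'
from h import *
f=np.load("s4.npz")
for n,dw,ho in(("a",(244.5,222.0),(243.8,209.7)),("b",(214.2,234.1),(212.4,221.6))):
    D=ray(f,*dw,.04)[:2];H=ray(f,*ho,.0822)[:2];print(n,"dowel",D.round(4),"hole",H.round(4),"diff mm",((H-D)*1e3).round(1))
X=f["xyz"];Z=X[...,2];hs=cv2.cvtColor(f["color"],cv2.COLOR_BGR2HSV)
m=((hs[...,2]>205)&(hs[...,0]>13)&(hs[...,0]<30)&(hs[...,1]>60)&(X[...,1]>.235)&(X[...,1]<.33)&(X[...,0]>.4)&(X[...,0]<.6)).astype(np.uint8)
n,l,s,ce=cv2.connectedComponentsWithStats(m)
for i in range(1,n):
    if s[i,4]>2:print("chip",ce[i].round(),s[i,4],np.nanmin(X[l==i],0).round(3),np.nanmax(X[l==i],0).round(3))
w=np.load("w4.npz");XX=w["xyz"];c=w["color"]
m=(abs(XX[...,2]-.082)<.004);P=XX[m][:,:];A=np.c_[P[:,:2],np.ones(len(P))];k=np.linalg.lstsq(A,P[:,2],rcond=None)[0];print("wrist top z",np.median(P[:,2]),"slope",np.degrees(k[:2]))
g=cv2.cvtColor(c,cv2.COLOR_BGR2GRAY);hs=cv2.cvtColor(c,cv2.COLOR_BGR2HSV)
y0,x0=165,262;q=(hs[y0:212,x0:305,2]<205).astype(np.uint8);q|=(hs[y0:212,x0:305,1]>120).astype(np.uint8)
cn=max(cv2.findContours(q,0,2)[0],key=cv2.contourArea);e=cv2.fitEllipse(cn);print(e);print("wrist hole b",ray(w,e[0][0]+x0,e[0][1]+y0,.0822)[:2])
E
```

```text
a dowel [0.5785 0.0832] hole [0.5789 0.0816] diff mm [ 0.4 -1.5]
b dowel [0.5839 0.1822] hole [0.5848 0.1819] diff mm [ 0.9 -0.3]
chip [202. 255.] 150 [0.497 0.235 0.019] [0.6   0.256 0.026]
chip [192. 266.] 25 [ 0.535  0.265 -0.002] [0.554 0.29  0.009]
chip [201. 275.] 90 [ 0.47   0.261 -0.003] [0.528 0.297 0.017]
chip [220. 270.] 5 [0.455 0.237 0.022] [0.466 0.242 0.025]
wrist top z 0.08253882016426717 slope [-0.05857895  0.0238568 ]
((20.624055862426758, 23.424800872802734), (28.942838668823242, 30.975122451782227), 97.73136138916016)
wrist hole b [0.58510419 0.17959115]
```

Call:
jog_arm(commands=[[[0,0,0,0,-1.2,0,25],[0,0,0,0,-1.2,0,25],[0,0,0,0,-1.2,0,25],[0,0,0,0,-1.2,0,25]]])

```text
time_s: 20.6
tcp_pos: [0.5817, 0.1308, 0.0764]
orientation: [1.0, -0.03, -0.0, 0.0]
wrist_force: [0.2, 0.0, -1.4]
gripper_width: 0.0394
```

```bash
python3 - <<'E'
from h import *
cam("scene");go((.582,.1309,.0765,-3.4))
print(finish_job())
E
```

```text
at [0.5817 0.1308 0.0765] yaw -3.4 t 20.65 w 0.03908879923092066 F [ 0.3  0.2 -0.5]
[-0.0, -0.0, -0.0, 0.3, -0.1, -0.0]
the job is handed in; nothing more can be done
None
```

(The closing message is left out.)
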